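# Wind the red music box in its test cradle

### The job

Two music boxes lie on the woodturner's bench: set the red one down gently, upright and flat, inside the red test cradle and let go of it. Then wind its brass key clockwise (seen from above; it takes several part turns) until its black pointer stands well inside the green sector of the dial, not past it. Leave it there in the cradle, wound, and leave the blue box and everything else on the bench where it is.

Things in the scene. Friction and masses are not known exactly. Their poses are not given: they have to be found in the camera images.
- red_box: Red music box to wind, loose block 170 (x) by 58 (y) by 50 (z) mm, 0.45 kg, flat sides. Origin: centre of underside, z up. Grip across y near x = -10 (centre of mass x = -5). Flat black window with brass cylinder around x = -36. Brass key on its top, upright axis at x = +52, y = 0, over a white dial (radius 28, 2 thick) with a green sector (wound) and a red tick (end stop).
- winder_grip (a point): Point on the key's axis at the middle of the red box's brass key bar, 72 mm above the box's underside. Bar 48 mm long (this frame's x), 12 thick (y), 24 high (z): top 12 above this point, underside 8 mm above the dial. Frame turns with the key; the black pointer just above the dial and a black line on the bar's top point along +x.
- winder (a joint): Key angle, rad, growing as it is wound clockwise seen from above; end stop 5.2; starts at 0.1 to 0.9. At angle a the pointer stands at -a about the box's z (0: along box +x). Green sector 4.2 to 4.8, middle 4.5. A spring resists winding, a brake holds the key wherever it is let go; turning takes up to 0.25 Nm. Turned back while held, it unwinds.
- red_cradle: Red test cradle, fixed to the bench: a shallow open tray, 194 (x) by 82 (y) mm outside, 14 mm high, inner opening 180 by 68 mm, floor 5 mm thick, walls 7 mm. Origin at the centre of its underside, z up. It keeps the box from turning while it is wound; the box may lie either way round along its x.
- blue_box: The other music box, blue, loose, same shape and size with its own key; to be left alone. Origin at the centre of its underside.
- blue_cradle: Blue test cradle, fixed, same shape as the red one, not used. Origin at the centre of its underside.
- spray_bottle: Bystander: spray bottle with orange head, 68 mm diameter, 196 mm high, origin under its centre.
- wax_tin: Bystander: brass-coloured wax tin, 80 mm diameter, 45 mm high, origin under its centre.
- bowl: Bystander: turned wooden bowl, 130 mm across, 55 mm high, origin under its centre.
- mallet: Bystander: wooden mallet lying on the bench, 260 mm long along its x, origin under its middle.
- finial: Bystander: dark turned finial standing upright, 48 mm across, 98 mm high, origin under its centre.
- spindle_blank: Bystander: pale round wooden blank standing upright, 54 mm diameter, 100 mm high, origin under its centre.

How it is judged:
On the way, in this order (a step that is already met when the one before it is completed fails the run):
1. the red box lies flat inside the red cradle, let go, the key not yet wound to the green sector (x of red_box in the frame of red_cradle between -0.009 and 0.009 m and y of red_box in the frame of red_cradle between -0.009 and 0.009 m and z of red_box in the frame of red_cradle below 0.008 m and angle between the x axis of red_box and the x axis of red_cradle, either way round below 0.12 rad and angle between red_box's own z axis and vertical below 0.06 rad and contact force between the fingers and red_box below 0.3 N and linear speed of red_box below 0.03 m/s and value of joint winder below 4.2 rad), for 0.2 s.
2. the key is wound into the green sector with the box in the red cradle (x of red_box in the frame of red_cradle between -0.009 and 0.009 m and y of red_box in the frame of red_cradle between -0.009 and 0.009 m and z of red_box in the frame of red_cradle below 0.008 m and angle between the x axis of red_box and the x axis of red_cradle, either way round below 0.12 rad and angle between red_box's own z axis and vertical below 0.06 rad and value of joint winder between 4.2 and 4.8 rad), for 0.1 s.
At the end, for the whole second after the job is handed in: The red box lies at rest and let go in the red cradle, its origin within 9 mm of the cradle's in the cradle's x and y, less than 8 mm above the cradle's underside, its length along the cradle's within 0.12 rad, tilted less than 0.06 rad; its key stands between 4.2 and 4.8 rad (green sector) (all of step 2 and linear speed of red_box below 0.02 m/s and velocity of joint winder between -0.1 and 0.1 rad/s and contact force between the fingers and red_box below 0.3 N); the robot touches nothing.
It fails at once if the red box is banged down into or forced against the cradle (over 70 N) (contact force between red_box and red_cradle above 70 N).
It fails at once if the blue box is moved by more than 15 mm (distance of blue_box from where it was at the start of the episode above 0.015 m).
It fails at once if a bystander (bottle, tin, bowl, mallet, finial or blank) is moved by more than 25 mm (distance of any of spray_bottle, wax_tin, bowl, mallet, finial, spindle_blank from where it was at the start of the episode above 0.025 m).
It also fails if it takes over 64 s, if anything falls off the work surface, if the arm or the gripper's body presses on something with over 40 N, if the wrist force passes 120 N, or if a joint passes its speed limit or range.

### The arm

A 7-joint arm with a two-finger parallel gripper is mounted at the origin on the work surface. World frame = base frame: x ahead of the robot, y to its left, z up, the work surface at z = 0. Lengths are in m, angles in rad, forces in N, time in s.
With the tool pointing down it reaches from about 0.4 to 0.85 m from the base axis. Payload 10.4 kg.
Tool frame: the origin (TCP) lies midway between the tips of the shut fingers; the grasp point (between the pads) lies 19 mm behind it; z points along the fingers, y is the line along which they close (so a half turn about z gives the same grasp; the last joint's range is limited). The gripper opens to 87 mm and grips with 3 to 60 N. Pads are 19 mm wide; open, the fingers measure 117 mm over their backs; the gripper's body (75 mm by 190 mm) begins 51 mm behind the grasp point.
Start: joints at [1.273, 0.332, -0.065, 1.46, 0.022, 1.35, -0.088], TCP at [0.17, -0.602, 0.223] pointing down, gripper open.
Joint ranges: [-2.6, 2.6], [-0.5, 2.12], [-1.47, 1.34], [0.16, 2.42], [-1.27, 4.41], [0.06, 2.06], [-2.6, 2.6]. Speed limits (rad/s): [2.22, 2.22, 2.79, 2.79, 3.14, 3.14, 3.14].

### API

Orientations are given as a unit quaternion [x, y, z, w].
In Python, from bench import r gives the robot as it stands.
- The arm moves only by the tool arm_command, never from a script. Its arguments are lists of equal length, an entry for each row: "xyz": the shift along the world's x, y, z in m, a list of three; "rot": the turn, a rotation vector about the world's x, y, z in rad, a list of three. In form: {"xyz": [[tx, ty, tz], ...], "rot": [[ax, ay, az], ...]}. A call has 1 to 20 rows; each row is the pose to reach, as a shift and turn from the pose commanded when the call began; what a row does not reach only later rows make up. A row lasts 1/12 s, in which the tool goes at most 41.7 mm and 7.16 degrees, less where a joint would pass 70% of its speed; a pose out of reach is approached as far as the arm can. A call with a gripper value outside its range is refused whole. "grip" is the opening, from 0 (shut) to 1 (fully open), set as the call begins (left out, the last holds). The fingers move at their own pace and stop on an object; "squeeze" is the grip in N (left out, the last holds). Time passes only in rows, so rows that repeat a pose let the fingers close. It gives the time, the measured TCP pose, the force, the opening and the grip force at its end, in the units of the state.
- r.read_state(): the state, without advancing time (a new reading comes with each control period).
- r.camera(name): name is "scene" or "top" or "wrist"; returns the picture (420x560x3 uint8, red, green, blue); there is no depth.
- r.camera_model(name): a dict with "fx", "fy", "cx", "cy" (pixels), "T" (4x4, takes a point from camera to world coordinates). Camera axes: x right, y up, looking along -z (the intrinsics and any distortion apply to the point x, -y, -z); pixel columns grow to the right and rows downward; lengths in m; the calibration is good to about 2 mm. A picture is of the moment at which its call begins: read the wrist's pose just before it. camera_model takes no time and is no camera call; for the wrist camera it gives the pose at the moment of the call.
- r.close_job(): hands the job in; it is judged then, once.
Trained networks look in the newest picture that a camera, given by its name, has taken for a name from the list of things; names that differ only in an ending like _2 or _b are one class to them, and where a whole thing is asked for, a point or a joint stands for the part that bears it (a point fixed in the world has none). Each returns a list of dicts, best first, with "conf" (0 to 1); they miss things now and then, are a little off and sometimes report something else, mostly with a low value. They report only what shows in the picture. A call takes as long as a camera call.
- r.look_for(label, camera): "at" ([x, y, z] in m, in the coordinates of the camera as it stood for that picture, good to about 4 mm: the middle of the surface that is visible of it).
- r.spot_point(label, camera): "at" ([x, y, z] in m, in the coordinates of the camera as it stood for that picture, good to about 4 mm: a listed point, or the origin of a listed thing).
The state is a dict: "time": time; "joint_positions": joint angles; "joint_vel": joint speeds; "joint_torque": joint torques, N m; "ee_pos": TCP position; "eef_rot": TCP orientation; "ft_force": force on the tool from outside, world axes, zero at the start; "torque": the same for the moment, N m; "width": finger opening in m; "grip_force": force on a finger pad.
Only numpy, scipy, OpenCV 4.12 (cv2) and the standard library are available. Lean on these libraries where they do the work, as an engineer would, in place of code of your own. Each camera call takes 0.05 s, during which the arm holds its last target. There are 200 camera calls.

## Working session

There is one attempt and no reset: what is moved stays moved. The work goes in short steps, Python scripts to look and compute and a tool call to move; the robot and the scene stay as the last step left them, time stands still between calls to the robot, and variables do not carry over. Pictures are saved under pics/ and viewed, at most 10 in all, crops included, and the job is handed in when it is done.

Besides the shell and the picture viewer there is one more tool, called by a JSON object that holds its "method" and its "body". arm_command: Moves the arm, as the interface text tells. Its arguments: {"type":"object","properties":{"xyz":{"type":"array"},"rot":{"type":"array"},"grip":{"type":"number"},"squeeze":{"type":"number"}},"required":["xyz","rot"]}

```bash
mkdir -p pics && cat > h.py <<'E'
import numpy as np, cv2
from bench import r
def snap(n,f):
    im=r.camera(n); cv2.imwrite(f'pics/{f}.png',im[:,:,::-1]); return im
def w(n,p,T=None):
    T=r.camera_model(n)['T'] if T is None else T
    return (np.array(T)@np.r_[p,1])[:3]
def px(n,p):
    m=r.camera_model(n); q=np.linalg.inv(m['T'])@np.r_[p,1]
    return m['cx']+m['fx']*q[0]/-q[2], m['cy']+m['fy']*q[1]/q[2]
def ray(n,u,v,z):
    m=r.camera_model(n);T=np.array(m['T']); d=T[:3,:3]@np.array([(u-m['cx'])/m['fx'],-(v-m['cy'])/m['fy'],-1]);o=T[:3,3]
    return o+d*(z-o[2])/d[2]
E
python3 - <<'E'
from h import *
np.set_printoptions(precision=4,suppress=True)
s=r.read_state();print(s['ee_pos'],s['eef_rot'],s['width'],s['time'])
for c in ['top','scene']:
    snap(c,c+'0'); print(c,{k:v for k,v in r.camera_model(c).items()})
    for n in ['red_box','winder_grip','red_cradle','blue_box','blue_cradle']:
        print(n,[(w(c,d['at']).round(3),round(d['conf'],2)) for d in r.spot_point(n,c)[:2]])
for n in ['spray_bottle','wax_tin','bowl','mallet','finial','spindle_blank']:
    print(n,[(w('top',d['at']).round(3),round(d['conf'],2)) for d in r.spot_point(n,'top')[:1]])
E
```

```text
[ 0.1695 -0.6012  0.2217] [ 0.9906  0.137  -0.0001 -0.0007] 0.08661045094637601 0.0
top {'fx': 521.414216033243, 'fy': 521.414216033243, 'cx': 281.2830106708289, 'cy': 207.6039891278442, 'T': array([[-0.0262,  0.998 , -0.0569,  0.5367],
       [-0.9994, -0.0274, -0.0212, -0.0159],
       [-0.0228,  0.0563,  0.9982,  1.4669],
       [ 0.    ,  0.    ,  0.    ,  1.    ]])}
red_box [(array([ 0.542,  0.112, -0.001]), 0.72)]
winder_grip [(array([0.596, 0.122, 0.074]), 0.6), (array([ 0.512, -0.338,  0.001]), 0.32)]
red_cradle [(array([ 0.599, -0.103, -0.   ]), 0.7)]
blue_box [(array([ 0.514, -0.337,  0.002]), 0.73)]
blue_cradle [(array([ 0.517,  0.336, -0.   ]), 0.9)]
scene {'fx': 451.5345152962268, 'fy': 451.5345152962268, 'cx': 283.216686311412, 'cy': 207.25486864662787, 'T': array([[-0.8387, -0.2952,  0.4577,  1.2415],
       [ 0.5446, -0.4687,  0.6956,  0.9342],
       [ 0.0092,  0.8326,  0.5538,  0.808 ],
       [ 0.    ,  0.    ,  0.    ,  1.    ]])}
red_box [(array([ 0.546,  0.107, -0.001]), 0.72)]
winder_grip [(array([0.601, 0.121, 0.073]), 0.66), (array([ 0.682, -0.274,  0.003]), 0.59)]
red_cradle []
blue_box [(array([ 0.517, -0.338,  0.002]), 0.56)]
blue_cradle [(array([0.733, 0.249, 0.002]), 0.73)]
spray_bottle [(array([ 0.54 ,  0.479, -0.002]), 0.74)]
wax_tin [(array([ 0.677, -0.271, -0.001]), 0.8)]
bowl [(array([ 0.529, -0.515, -0.003]), 0.76)]
mallet [(array([ 0.767, -0.174, -0.   ]), 0.78)]
finial [(array([0.733, 0.248, 0.002]), 0.74)]
spindle_blank [(array([ 0.74 ,  0.025, -0.002]), 0.89)]
```

View pics/top0.png

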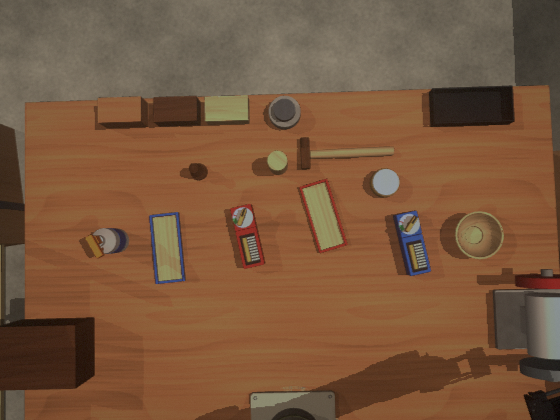

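View pics/scene0.png

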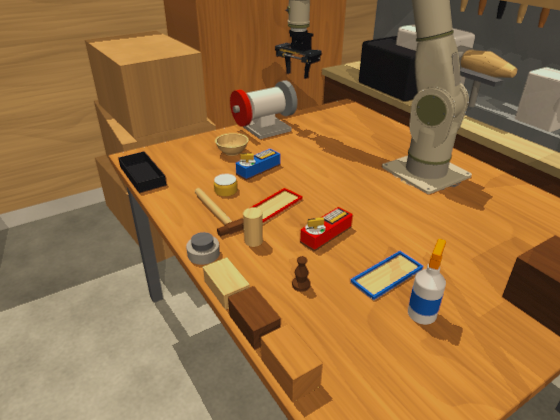

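The top view shows the red box at about (248,236) with its key end up (+x), and the red cradle at (323,216). The blue box is at (412,243), and the grinder is near (540,310) beside the gripper. The scene view agrees. Next I'll refine the poses by colour.

```bash
cat >> h.py <<'E'
def rect(im,cam,c,z,R=60,sat=120):
    hsv=cv2.cvtColor(im,cv2.COLOR_RGB2HSV); m=((hsv[...,0]<5)|(hsv[...,0]>172))&(hsv[...,1]>sat)&(hsv[...,2]>60)
    u,v=px(cam,c); yy,xx=np.mgrid[:im.shape[0],:im.shape[1]]; m&=np.hypot(xx-u,yy-v)<R
    m=cv2.morphologyEx(m.astype(np.uint8),cv2.MORPH_OPEN,np.ones((2,2)))
    p=np.array([ray(cam,a,b,z)[:2] for b,a in np.argwhere(m)],np.float32)
    (cx,cy),(a,b),t=cv2.minAreaRect(p)
    if a<b: t+=90;a,b=b,a
    return (round(cx,4),round(cy,4)),(round(a,4),round(b,4)),round((t+90)%180-90,2),len(p)
E
python3 - <<'E'
from h import *
im=r.camera('top')
for R in (44,50): print('box',rect(im,'top',[.542,.112,.05],.05,R))
for R in (44,50): print('cradle',rect(im,'top',[.599,-.103,.014],.014,R))
for n in ['red_box','red_cradle','winder_grip']:
  print(n,[(w('top',d['at']).round(4)) for d in r.look_for(n,'top')[:2]])
c=im[165:285,220:360]; cv2.imwrite('pics/c.png',cv2.resize(c,None,fx=5,fy=5,interpolation=cv2.INTER_CUBIC)[:,:,::-1])
# grinder triangulation
A=[]
def l(n,u,v):
    m=r.camera_model(n);T=np.array(m['T']);d=T[:3,:3]@np.array([(u-m['cx'])/m['fx'],-(v-m['cy'])/m['fy'],-1]);return T[:3,3],d/np.linalg.norm(d)
o1,d1=l('top',547,315);o2,d2=l('scene',265,103)
t=np.linalg.lstsq(np.c_[d1,-d2],o2-o1,rcond=None)[0];print('grinder',o1+d1*t[0],o2+d2*t[1])
E
```

```text
box ((0.5408, 0.1068), (0.1679, 0.057), 11.33, 460)
box ((0.5408, 0.1068), (0.1679, 0.057), 11.33, 460)
cradle ((0.5919, -0.1028), (0.1921, 0.0793), 15.32, 176)
cradle ((0.5919, -0.1028), (0.1921, 0.0793), 15.32, 176)
red_box [array([0.5403, 0.1088, 0.0469])]
red_cradle [array([ 0.5978, -0.1047,  0.006 ])]
winder_grip [array([ 0.5302, -0.526 ,  0.0247])]
grinder [ 0.32333837 -0.65133372  0.1215307 ] [ 0.30431068 -0.63870388  0.11858356]
```

View pics/c.png

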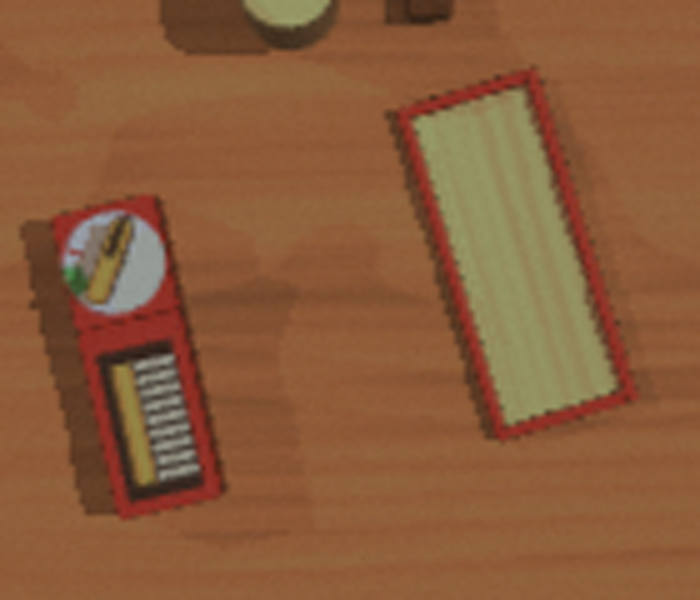

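{"method": "arm_command", "body": {"xyz": [[0,0,0.04],[0,0,0.08],[0,0,0.12],[0.36,0.706,0.12],[0.36,0.706,0.12],[0.36,0.706,0.12],[0.36,0.706,0.12],[0.36,0.706,0.12],[0.36,0.706,0.12],[0.36,0.706,0.12],[0.36,0.706,0.12],[0.36,0.706,0.12],[0.36,0.706,0.12],[0.36,0.706,0.12],[0.36,0.706,0.12],[0.36,0.706,0.12],[0.36,0.706,0.12],[0.36,0.706,0.12],[0.36,0.706,0.12],[0.36,0.706,0.12]], "rot": [[0,0,0],[0,0,0],[0,0,0],[0,0,-0.077],[0,0,-0.077],[0,0,-0.077],[0,0,-0.077],[0,0,-0.077],[0,0,-0.077],[0,0,-0.077],[0,0,-0.077],[0,0,-0.077],[0,0,-0.077],[0,0,-0.077],[0,0,-0.077],[0,0,-0.077],[0,0,-0.077],[0,0,-0.077],[0,0,-0.077],[0,0,-0.077]], "grip": 1}}

```text
time: 2.77
ee_pos: [0.4919, 0.0314, 0.3431]
eef_rot: [0.995, 0.098, 0.001, 0.0]
ft_force: [1.0, 0.2, -0.1]
width: 0.0871
grip_force: 0.0
```

{"method": "arm_command", "body": {"xyz": [[0.038,0.074,-0.06],[0.038,0.074,-0.06],[0.038,0.074,-0.06],[0.038,0.074,-0.06],[0.038,0.074,-0.06],[0.038,0.074,-0.06]], "rot": [[0,0,0],[0,0,0],[0,0,0],[0,0,0],[0,0,0],[0,0,0]]}}

```text
time: 3.27
ee_pos: [0.5295, 0.1027, 0.2832]
eef_rot: [0.995, 0.098, 0.0, 0.0]
ft_force: [-0.6, -0.5, 0.6]
width: 0.0869
grip_force: 0.0
```

```bash
python3 - <<'E'
from h import *
np.set_printoptions(precision=4,suppress=True)
s=r.read_state();print(s['ee_pos'],s['eef_rot'],s['joint_positions'],s['time'])
T=np.array(r.camera_model('wrist')['T']);print(T)
im=snap('wrist','w1')
print('box',rect(im,'wrist',[.541,.107,.05],.05,400))
for n in ['red_box','winder_grip','red_cradle']:
  print(n,[(w('wrist',d['at'],T).round(4),d['conf']) for d in r.spot_point(n,'wrist')[:2]])
E
```

```text
[0.5295 0.1027 0.2832] [0.9951 0.0984 0.0003 0.0002] [ 0.4794  0.206  -0.8643  1.5574  0.158   1.4505 -1.7671] 3.2667
[[ 0.1951  0.952   0.2358  0.5936]
 [-0.9808  0.1892  0.0477  0.1162]
 [ 0.0008 -0.2405  0.9706  0.4449]
 [ 0.      0.      0.      1.    ]]Traceback (most recent call last):
  File "<stdin>", line 6, in <module>
  File "h.py", line 18, in rect
    p=np.array([ray(cam,a,b,z)[:2] for b,a in np.argwhere(m)],np.float32)
                ~~~^^^^^^^^^^^
  File "h.py", line 12, in ray
    m=r.camera_model(n);T=np.array(m['T']); d=T[:3,:3]@np.array([(u-m['cx'])/m['fx'],-(v-m['cy'])/m['fy'],-1]);o=T[:3,3]
ValueError: time passes only in moves, steps and waits
```

View pics/w1.png

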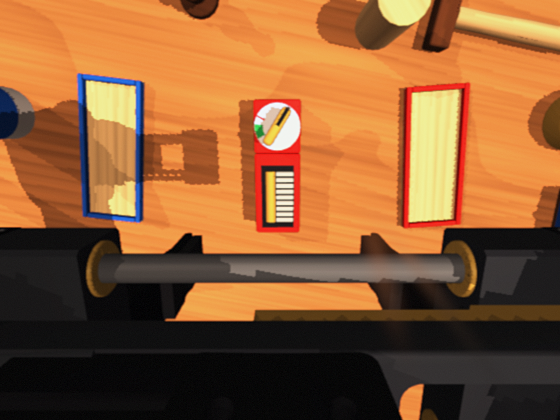

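The wrist view shows the red box whole at about (277,165), its key pointer up and right, and the red cradle whole at about (434,155). I'll fit both here.

```bash
cat > /tmp/e.py <<'E'
s=open('h.py').read()
s=s.replace("from bench import r\n","from bench import r\nM={}\ndef cm(n):\n    if n not in M: M[n]=r.camera_model(n)\n    return M[n]\n").replace("m=r.camera_model(n)","m=cm(n)").replace("T=r.camera_model(n)","T=cm(n)")
open('h.py','w').write(s)
E
python3 /tmp/e.py; python3 - <<'E'
from h import *
print(cm('wrist').keys(), {k:v for k,v in cm('wrist').items() if k!='T'})
im=r.camera('wrist')
for R in (80,95):
  print('box',rect(im,'wrist',[.541,.107,.05],.05,R)); print('cradle',rect(im,'wrist',[.592,-.103,.014],.014,R))
T=cm('wrist')['T']
for n in ['red_box','winder_grip','red_cradle']:
  print(n,[(w('wrist',d['at'],T).round(4),d['conf']) for d in r.spot_point(n,'wrist')[:2]])
E
```

```text
dict_keys(['fx', 'fy', 'cx', 'cy', 'T']) {'fx': 311.99349263368543, 'fy': 311.99349263368543, 'cx': 281.0360316901681, 'cy': 207.39335996153704}
box ((0.5452, 0.1103), (0.1658, 0.0569), 11.33, 2295)
cradle ((0.5956, -0.0982), (0.192, 0.0842), 15.4, 2148)
box ((0.5452, 0.1103), (0.1658, 0.0569), 11.33, 2295)
cradle ((0.5956, -0.0982), (0.192, 0.0842), 15.4, 2225)
red_box [(array([0.5471, 0.1122, 0.0041]), 0.75)]
winder_grip [(array([0.5924, 0.1225, 0.07  ]), 0.77)]
red_cradle [(array([ 0.5953, -0.096 , -0.0025]), 0.86)]
```

{"method": "arm_command", "body": {"xyz": [[0.004,0.004,-0.04],[0.004,0.004,-0.08],[0.004,0.004,-0.12],[0.004,0.004,-0.16],[0.004,0.004,-0.2],[0.004,0.004,-0.23],[0.004,0.004,-0.25],[0.004,0.004,-0.266],[0.004,0.004,-0.266],[0.004,0.004,-0.266]], "rot": [[0,0,0],[0,0,0],[0,0,0],[0,0,0],[0,0,0],[0,0,0],[0,0,0],[0,0,0],[0,0,0],[0,0,0]]}}

```text
time: 4.35
ee_pos: [0.5333, 0.1071, 0.0167]
eef_rot: [0.995, 0.098, -0.0, 0.0]
ft_force: [0.9, 0.1, 0.8]
width: 0.0871
grip_force: 0.0
```

{"method": "arm_command", "body": {"xyz": [[0,0,0],[0,0,0],[0,0,0],[0,0,0],[0,0,0],[0,0,0],[0,0,0],[0,0,0]], "rot": [[0,0,0],[0,0,0],[0,0,0],[0,0,0],[0,0,0],[0,0,0],[0,0,0],[0,0,0]], "grip": 0.4, "squeeze": 25}}

```text
time: 5.02
ee_pos: [0.5336, 0.1078, 0.0171]
eef_rot: [0.995, 0.099, 0.0, -0.0]
ft_force: [-2.0, 1.0, 5.6]
width: 0.058
grip_force: 25.0
```

{"method": "arm_command", "body": {"xyz": [[0,0,0.015],[0,0,0.035],[0,0,0.06],[0,-0.03,0.06],[0,-0.06,0.06],[0,-0.09,0.06],[0,-0.12,0.06],[0.01,-0.15,0.06],[0.03,-0.18,0.06],[0.05,-0.2,0.06],[0.051,-0.209,0.06],[0.051,-0.209,0.06],[0.051,-0.209,0.06],[0.051,-0.209,0.06]], "rot": [[0,0,0],[0,0,0],[0,0,0],[0,0,0],[0,0,0.02],[0,0,0.04],[0,0,0.06],[0,0,0.07],[0,0,0.07],[0,0,0.07],[0,0,0.07],[0,0,0.07],[0,0,0.07],[0,0,0.07]]}}

```text
time: 6.18
ee_pos: [0.5835, -0.1001, 0.0759]
eef_rot: [0.991, 0.134, -0.001, -0.001]
ft_force: [-1.5, 0.2, -4.9]
width: 0.0581
grip_force: 25.0
```

```bash
python3 - <<'E'
from h import *
s=r.read_state();print(s['ee_pos'],s['eef_rot'],s['width'])
im=snap('wrist','w2'); snap('top','t2')
a=cv2.imread('pics/w2.png');b=cv2.imread('pics/t2.png')[140:280,240:420]
cv2.imwrite('pics/m2.png',np.hstack([a[:300,100:500],cv2.resize(b,(386,300),interpolation=cv2.INTER_CUBIC)]))
E
```

```text
[ 0.5834794  -0.10006698  0.07592154] [ 9.90947069e-01  1.34250345e-01 -7.05700813e-04 -5.02962454e-04] 0.058052562236857924
```

View pics/m2.png

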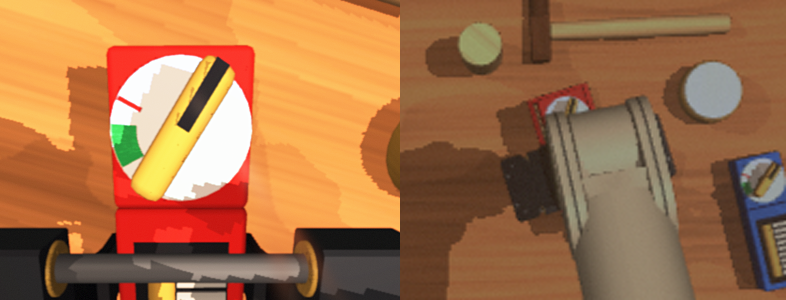

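The left half shows the held box with its dial (pointer up and right, green at about (125,145)). The top view on the right is blocked by the arm. I'll fit the box and cradle silhouettes from the earlier pictures and the new one.

```bash
cat >> h.py <<'E'
from scipy.optimize import least_squares
def proj(m,P):
    Ti=np.linalg.inv(m['T']); q=P@Ti[:3,:3].T+Ti[:3,3]
    return np.c_[m['cx']+m['fx']*q[:,0]/-q[:,2], m['cy']+m['fy']*q[:,1]/q[:,2]]
def fit(im,m,c,yaw,L,W,z0,z1,R,dirs=None,sat=120,val=40):
    hsv=cv2.cvtColor(im,cv2.COLOR_RGB2HSV); k=((hsv[...,0]<5)|(hsv[...,0]>173))&(hsv[...,1]>sat)&(hsv[...,2]>val)
    u,v=proj(m,np.array([[*c,z1]]))[0]; yy,xx=np.mgrid[:im.shape[0],:im.shape[1]]; k&=np.hypot(xx-u,yy-v)<R
    k=cv2.morphologyEx(k.astype(np.uint8),cv2.MORPH_OPEN,np.ones((2,2))); p=np.argwhere(k)[:,::-1].astype(float)
    t=np.linspace(0,2*np.pi,72,endpoint=False) ; D=np.c_[np.cos(t),np.sin(t)]
    h=(p@D.T).max(0)+.4
    def f(x):
        C=np.array([[a*L/2,b*W/2] for a in(-1,1) for b in(-1,1)]); c_,s_=np.cos(x[2]),np.sin(x[2])
        C=C@np.array([[c_,s_],[-s_,c_]])+x[:2]; P=np.r_[np.c_[C,[z0]*4],np.c_[C,[z1]*4]]
        return (proj(m,P)@D.T).max(0)-h
    g=least_squares(f,[*c,yaw],loss='soft_l1',x_scale=[.01,.01,.05])
    return g.x.round(4),'rms px',np.sqrt(np.mean(f(g.x)**2)).round(2)
E
python3 - <<'E'
from h import *
ld=lambda f:cv2.imread(f'pics/{f}.png')[:,:,::-1].copy()
mt=cm('top'); mw=dict(cm('wrist')); now=np.array(mw['T']); 
T1=np.eye(4);T1[:3]=[[.1951,.952,.2358,.5936],[-.9808,.1892,.0477,.1162],[.0008,-.2405,.9706,.4449]]; m1=dict(mw,T=T1)
for v in (25,60):
 for nm,im,m,R in(('top',ld('top0'),mt,48),('w1',ld('w1'),m1,95)):
  print(v,nm,'box',fit(im,m,[.543,.109],.2,.17,.058,0,.05,R,val=v),'cr',fit(im,m,[.594,-.1],.27,.194,.082,0,.014,R,val=v))
im=ld('w2'); m=dict(mw,T=now)
for p in ((208,46),(352,46)): print(ray('wrist',*p,.109))
hsv=cv2.cvtColor(im,cv2.COLOR_RGB2HSV);k=((hsv[...,0]<5)|(hsv[...,0]>173))&(hsv[...,1]>120)&(hsv[...,2]>60)
for v in (60,120,190): print(v,np.where(k[v])[0][[0,-1]])
print(np.where(k[:,230])[0][:2],np.where(k[:,330])[0][:2])
E
```

```text
25 top box (array([0.5412, 0.1076, 0.1982]), 'rms px', np.float64(1.03)) cr (array([ 0.5918, -0.1029,  0.2682]), 'rms px', np.float64(1.21))
25 w1 box (array([0.5438, 0.1101, 0.204 ]), 'rms px', np.float64(1.87)) cr (array([ 0.5954, -0.101 ,  0.2815]), 'rms px', np.float64(1.73))
60 top box (array([0.5412, 0.1076, 0.1982]), 'rms px', np.float64(1.03)) cr (array([ 0.5918, -0.1029,  0.2682]), 'rms px', np.float64(1.21))
60 w1 box (array([0.5438, 0.1101, 0.204 ]), 'rms px', np.float64(1.87)) cr (array([ 0.5954, -0.101 ,  0.2815]), 'rms px', np.float64(1.73))
[ 0.66923127 -0.04726962  0.109     ]
[ 0.68369278 -0.09971239  0.109     ]
60 [207 353]Traceback (most recent call last):
  File "<stdin>", line 11, in <module>
IndexError: index 0 is out of bounds for axis 0 with size 0
```

{"method": "arm_command", "body": {"xyz": [[0.001,-0.0035,0],[0.001,-0.0035,-0.01],[0.001,-0.0035,-0.02],[0.001,-0.0035,-0.03],[0.001,-0.0035,-0.038],[0.001,-0.0035,-0.044],[0.001,-0.0035,-0.048],[0.001,-0.0035,-0.05],[0.001,-0.0035,-0.05],[0.001,-0.0035,-0.05]], "rot": [[0,0,0.004],[0,0,0.004],[0,0,0.004],[0,0,0.004],[0,0,0.004],[0,0,0.004],[0,0,0.004],[0,0,0.004],[0,0,0.004],[0,0,0.004]]}}

```text
time: 7.12
ee_pos: [0.5856, -0.105, 0.0268]
eef_rot: [0.991, 0.136, 0.0, 0.0]
ft_force: [0.4, 0.6, -5.7]
width: 0.058
grip_force: 25.0
```

{"method": "arm_command", "body": {"xyz": [[0,0,-0.001],[0,0,-0.002],[0,0,-0.003],[0,0,-0.004],[0,0,-0.004],[0,0,-0.004]], "rot": [[0,0,0],[0,0,0],[0,0,0],[0,0,0],[0,0,0],[0,0,0]]}}

```text
time: 7.62
ee_pos: [0.5854, -0.105, 0.0225]
eef_rot: [0.991, 0.135, -0.0, 0.0]
ft_force: [0.2, 0.0, -5.0]
width: 0.058
grip_force: 25.0
```

{"method": "arm_command", "body": {"xyz": [[-0.001,0.001,0],[-0.001,0.001,-0.0005],[-0.001,0.001,-0.001],[-0.001,0.001,-0.001],[-0.001,0.001,-0.001]], "rot": [[0,0,0],[0,0,0],[0,0,0],[0,0,0],[0,0,0]]}}

```text
time: 8.03
ee_pos: [0.5843, -0.1038, 0.0221]
eef_rot: [0.991, 0.136, -0.0, 0.0]
ft_force: [-4.8, 0.8, 4.0]
width: 0.0578
grip_force: 25.0
```

{"method": "arm_command", "body": {"xyz": [[0,0,0],[0,0,0],[0,0,0],[0,0,0],[0,0,0],[0,0,0.01],[0,0,0.04],[0,0,0.08],[0,0,0.12],[0,0,0.16],[0,0,0.2],[0,0,0.2],[0,0,0.2]], "rot": [[0,0,0],[0,0,0],[0,0,0],[0,0,0],[0,0,0],[0,0,0],[0,0,0],[0,0,0],[0,0,0],[0,0,0],[0,0,0],[0,0,0],[0,0,0]], "grip": 1}}

```text
time: 9.12
ee_pos: [0.5857, -0.1039, 0.2248]
eef_rot: [0.991, 0.136, 0.002, 0.001]
ft_force: [0.6, -0.5, -0.8]
width: 0.0874
grip_force: 0.0
```

```bash
python3 - <<'E'
from h import *
s=r.read_state();print(s['time'],np.array(s['ee_pos']).round(4),np.array(s['joint_positions']).round(3))
m=cm('wrist');im=snap('wrist','w3')
for n in ['winder_grip','red_box','red_cradle']:
  print(n,[(w('wrist',d['at']).round(4),d['conf']) for d in r.spot_point(n,'wrist')[:2]])
u,v=proj(m,np.array([[.596,-.1,.05]]))[0];print(u,v)
c=im[:240,160:400]; cv2.imwrite('pics/c3.png',cv2.resize(c,(600,600),interpolation=cv2.INTER_CUBIC)[:,:,::-1])
E
```

```text
9.1167 [ 0.5857 -0.1039  0.2248] [ 0.711  0.356 -0.774  1.515  0.253  1.368 -1.379]
winder_grip [(array([ 0.6437, -0.0848,  0.0794]), 0.69)]
red_box [(array([ 0.5972, -0.0964,  0.0067]), 0.83)]
red_cradle []
280.23167693468326 182.28644795127053
```

View pics/c3.png

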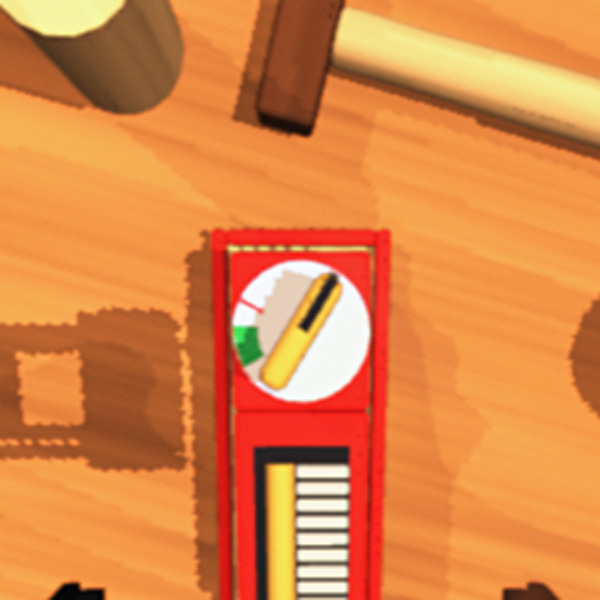

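The box lies in the cradle, with the key bar from (272,385) to (330,283) and the green sector at (247,343). I'll measure the bar's centre and angle.

```bash
python3 - <<'E'
from h import *
im=cv2.imread('pics/w3.png'); hsv=cv2.cvtColor(im,cv2.COLOR_BGR2HSV); m=cm('wrist')
u,v=proj(m,np.array([[.6458,-.0867,.089]]))[0]; yy,xx=np.mgrid[:420,:560]
near=np.hypot(xx-u,yy-v)<27
k=near&(hsv[...,1]>110)&(hsv[...,0]>12)&(hsv[...,0]<32)
blk=near&(hsv[...,2]<60)
print(u,v,k.sum(),blk.sum(), [ray('wrist',*(np.argwhere(b).mean(0)[::-1]),.089).round(4) for b in (k,blk,k|blk)])
p=np.array([ray('wrist',a,b,.089)[:2] for b,a in np.argwhere(k|blk)],np.float32); print(cv2.minAreaRect(p))
q=np.array([ray('wrist',a,b,.089)[:2] for b,a in np.argwhere(blk)],np.float32); print(cv2.minAreaRect(q))
E
```

```text
281.72645399326257 130.77320570462422 535 51 [array([ 0.643 , -0.0851,  0.089 ]), array([ 0.6551, -0.0889,  0.089 ]), array([ 0.6441, -0.0854,  0.089 ])]
((0.644182562828064, -0.08549814671278), (0.010967699810862541, 0.045198287814855576), 73.5937271118164)
((0.6551780104637146, -0.0888613611459732), (0.0020036136265844107, 0.019298497587442398), 73.87129211425781)
```

{"method": "arm_command", "body": {"xyz": [[0.01,0.003,0],[0.02,0.006,0],[0.03,0.009,0],[0.04,0.012,0],[0.05,0.015,0],[0.059,0.018,0],[0.059,0.018,0],[0.059,0.018,0],[0.059,0.018,0],[0.059,0.018,0],[0.059,0.018,0],[0.059,0.018,0]], "rot": [[0,0,0.12],[0,0,0.24],[0,0,0.36],[0,0,0.48],[0,0,0.6],[0,0,0.72],[0,0,0.84],[0,0,0.96],[0,0,1.08],[0,0,1.2],[0,0,1.32],[0,0,1.44]]}}

```text
time: 10.32
ee_pos: [0.6428, -0.086, 0.2201]
eef_rot: [0.653, 0.757, -0.0, -0.001]
ft_force: [0.0, -0.2, -0.1]
width: 0.0871
grip_force: 0.0
```

{"method": "arm_command", "body": {"xyz": [[0,0,0],[0,0,0],[0,0,0],[0,0,0],[0,0,0],[0,0,0],[0,0,0],[0,0,0],[0,0,0],[0,0,0],[0,0,0],[0,0,0]], "rot": [[0,0,0.12],[0,0,0.24],[0,0,0.36],[0,0,0.48],[0,0,0.6],[0,0,0.72],[0,0,0.84],[0,0,0.96],[0,0,1.08],[0,0,1.145],[0,0,1.145],[0,0,1.145]]}}

```text
time: 11.32
ee_pos: [0.6431, -0.086, 0.2205]
eef_rot: [0.143, 0.99, 0.0, -0.001]
ft_force: [0.9, -0.3, -0.6]
width: 0.0869
grip_force: 0.0
```

```bash
python3 - <<'E'
from h import *
s=r.read_state();q=s['eef_rot'];print(s['time'],np.array(s['ee_pos']).round(4),np.array(s['joint_positions']).round(3),2*np.arctan2(q[1],q[0]))
E
```

```text
11.3167 [ 0.6431 -0.086   0.2205] [ 0.829  0.675 -1.206  1.349  0.623  1.527  0.964] 2.8546666986559077
```

{"method": "arm_command", "body": {"xyz": [[0.002,0,-0.04],[0.002,0,-0.08],[0.002,0,-0.11],[0.002,0,-0.135],[0.002,0,-0.15],[0.002,0,-0.157],[0.002,0,-0.157],[0.002,0,-0.157]], "rot": [[0,0,0],[0,0,0],[0,0,0],[0,0,0],[0,0,0],[0,0,0],[0,0,0],[0,0,0]], "grip": 0.55}}

```text
time: 11.98
ee_pos: [0.646, -0.0858, 0.0657]
eef_rot: [0.142, 0.99, 0.0, 0.001]
ft_force: [0.5, 0.1, 0.7]
width: 0.0494
grip_force: 0.0
```

{"method": "arm_command", "body": {"xyz": [[0,0,0],[0,0,0],[0,0,0],[0,0,0],[0,0,0],[0,0,0],[0,0,0]], "rot": [[0,0,0],[0,0,0],[0,0,0],[0,0,0],[0,0,0],[0,0,0],[0,0,0]], "grip": 0, "squeeze": 50}}

```text
time: 12.57
ee_pos: [0.6455, -0.0859, 0.0647]
eef_rot: [0.142, 0.99, 0.0, 0.0]
ft_force: [-0.1, -0.5, 1.4]
width: 0.0115
grip_force: 50.0
```

{"method": "arm_command", "body": {"xyz": [[0,0,0],[0,0,0],[0,0,0],[0,0,0],[0,0,0],[0,0,0],[0,0,0],[0,0,0],[0,0,0],[0,0,0],[0,0,0],[0,0,0]], "rot": [[0,0,-0.05],[0,0,-0.12],[0,0,-0.2],[0,0,-0.28],[0,0,-0.36],[0,0,-0.44],[0,0,-0.52],[0,0,-0.6],[0,0,-0.68],[0,0,-0.75],[0,0,-0.8],[0,0,-0.8]]}}

```text
time: 13.57
ee_pos: [0.6457, -0.0863, 0.0647]
eef_rot: [0.517, 0.856, 0.0, 0.0]
ft_force: [1.1, -1.2, -0.8]
width: 0.0116
grip_force: 50.0
```

```bash
python3 - <<'E'
from h import *
s=r.read_state();q=s['eef_rot'];print(s['time'],np.array(s['ee_pos']).round(4),np.array(s['joint_positions']).round(3),2*np.arctan2(q[1],q[0]),s['ft_force'],s['torque'])
E
```

```text
13.5667 [ 0.6457 -0.0863  0.0647] [ 0.736  0.728 -0.974  1.517  0.624  1.23   0.152] 2.054331104809614 [ 1.06758221 -1.24441576 -0.75406464] [-0.06536598 -0.52510822 -0.03577995]
```

{"method": "arm_command", "body": {"xyz": [[0,0,0],[0,0,0],[0,0,0],[0,0,0],[0,0,0],[0,0,0],[0,0,0],[0,0,0],[0,0,0],[0,0,0],[0,0,0],[0,0,0],[0,0,0],[0,0,0],[0,0,0],[0,0,0],[0,0,0],[0,0,0],[0,0,0],[0,0,0]], "rot": [[0,0,-0.05],[0,0,-0.12],[0,0,-0.2],[0,0,-0.29],[0,0,-0.38],[0,0,-0.47],[0,0,-0.56],[0,0,-0.65],[0,0,-0.74],[0,0,-0.83],[0,0,-0.92],[0,0,-1.01],[0,0,-1.1],[0,0,-1.19],[0,0,-1.28],[0,0,-1.37],[0,0,-1.46],[0,0,-1.54],[0,0,-1.6],[0,0,-1.6]]}}

```text
time: 15.23
ee_pos: [0.6456, -0.0866, 0.0647]
eef_rot: [0.974, 0.226, 0.0, 0.0]
ft_force: [2.0, -1.6, 1.7]
width: 0.0115
grip_force: 50.0
```

```bash
python3 - <<'E'
from h import *
s=r.read_state();q=s['eef_rot'];print(s['time'],np.array(s['ee_pos']).round(4),np.array(s['joint_positions']).round(3),2*np.arctan2(q[1],q[0]),s['ft_force'],s['torque'])
E
```

```text
15.2333 [ 0.6456 -0.0866  0.0647] [ 0.555  0.61  -0.678  1.527  0.406  1.148 -1.318] 0.455473267985083 [ 2.04427665 -1.6007769   1.67338184] [-0.62844068 -0.51713347 -0.00169562]
```

{"method": "arm_command", "body": {"xyz": [[0,0,0],[0,0,0],[0,0,0],[0,0,0],[0,0,0],[0,0,0],[0,0,0],[0,0,0],[0,0,0],[0,0,0],[0,0,0]], "rot": [[0,0,-0.05],[0,0,-0.12],[0,0,-0.2],[0,0,-0.29],[0,0,-0.38],[0,0,-0.47],[0,0,-0.56],[0,0,-0.64],[0,0,-0.7],[0,0,-0.7],[0,0,-0.7]]}}

```text
time: 16.15
ee_pos: [0.6455, -0.0864, 0.0647]
eef_rot: [0.993, -0.119, 0.0, 0.0]
ft_force: [1.3, -3.0, 3.7]
width: 0.0117
grip_force: 50.0
```

{"method": "arm_command", "body": {"xyz": [[0,0,0],[0,0,0],[0,0,0],[0,0,0],[0,0,0.01],[0,0,0.04],[0,0,0.08],[0,0,0.12],[0,0,0.155],[0,0,0.155]], "rot": [[0,0,0],[0,0,0],[0,0,0],[0,0,0],[0,0,0],[0,0,0],[0,0,0],[0,0,0],[0,0,0],[0,0,0]], "grip": 0.55}}

```text
time: 16.98
ee_pos: [0.6484, -0.0854, 0.2289]
eef_rot: [0.993, -0.121, 0.006, -0.0]
ft_force: [0.9, -0.5, 0.9]
width: 0.0473
grip_force: 0.0
```

```bash
python3 - <<'E'
from h import *
s=r.read_state();q=s['eef_rot'];print(s['time'],np.array(s['ee_pos']).round(4),np.array(s['joint_positions']).round(3),2*np.arctan2(q[1],q[0]),s['ft_force'],s['torque'])
im=snap('wrist','w4'); u,v=proj(cm('wrist'),np.array([[.6458,-.0867,.08]]))[0]; print(u,v)
u,v=int(u),int(v); c=im[max(0,v-80):v+80,max(0,u-100):u+100]
cv2.imwrite('pics/c4.png',cv2.resize(c,None,fx=3,fy=3,interpolation=cv2.INTER_CUBIC)[:,:,::-1])
E
```

```text
16.9833 [ 0.6484 -0.0854  0.2289] [ 0.48   0.445 -0.584  1.354  0.245  1.402 -1.91 ] -0.24259006603586983 [ 0.8513646  -0.48031871  0.90040184] [ 0.00171188 -0.05204445 -0.0382379 ]
283.2739226321875 199.1874301809149
```

View pics/c4.png

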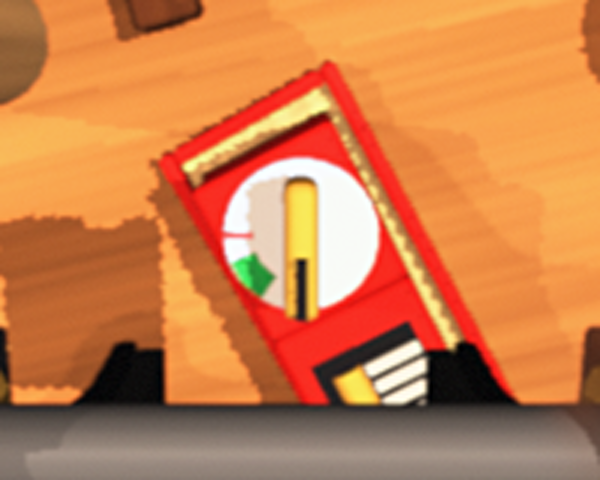

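The pointer now points away from the box's +x, clockwise of it, at about (300,290), and the green sector lies ahead at (255,273). That makes the key angle about 3.65. Next I'll regrip half a turn on.

{"method": "arm_command", "body": {"xyz": [[0,0,0],[0,0,0],[0,0,0],[0,0,0],[0,0,0],[0,0,0],[0,0,0],[0,0,0],[0,0,0],[0,0,0],[0,0,0],[0,0,0],[0,0,0]], "rot": [[0,0,0.12],[0,0,0.24],[0,0,0.36],[0,0,0.48],[0,0,0.6],[0,0,0.72],[0,0,0.84],[0,0,0.96],[0,0,1.08],[0,0,1.2],[0,0,1.32],[0,0,1.44],[0,0,1.56]]}}

```text
time: 18.12
ee_pos: [0.6449, -0.0859, 0.2189]
eef_rot: [0.789, 0.614, -0.0, -0.0]
ft_force: [0.2, 0.3, -0.6]
width: 0.0477
grip_force: 0.0
```

{"method": "arm_command", "body": {"xyz": [[0,0,0],[0,0,0],[0,0,0],[0,0,0],[0,0,0],[0,0,0],[0,0,0],[0,0,0],[0,0,0],[0,0,0],[0,0,0],[0,0,0],[0,0,0],[0,0,0],[0,0,0],[0,0,0]], "rot": [[0,0,0.12],[0,0,0.24],[0,0,0.36],[0,0,0.48],[0,0,0.6],[0,0,0.72],[0,0,0.84],[0,0,0.96],[0,0,1.08],[0,0,1.2],[0,0,1.32],[0,0,1.44],[0,0,1.56],[0,0,1.58],[0,0,1.58],[0,0,1.58]]}}

```text
time: 19.45
ee_pos: [0.6452, -0.086, 0.2193]
eef_rot: [0.124, 0.992, 0.0, -0.0]
ft_force: [-0.4, 0.2, -0.4]
width: 0.0478
grip_force: 0.0
```

```bash
python3 - <<'E'
from h import *
s=r.read_state();q=s['eef_rot'];print(s['time'],np.array(s['ee_pos']).round(4),np.array(s['joint_positions']).round(3),2*np.arctan2(q[1],q[0]))
im=r.camera('wrist')
for n in ['winder_grip','red_box']:
  print(n,[(w('wrist',d['at']).round(4),d['conf']) for d in r.spot_point(n,'wrist')[:2]])
E
```

```text
19.45 [ 0.6452 -0.086   0.2193] [ 0.796  0.642 -1.134  1.347  0.574  1.502  1.031] 2.8933729368248344
winder_grip [(array([ 0.6402, -0.0836,  0.0765]), 0.66)]
red_box [(array([ 0.5958, -0.0972,  0.0077]), 0.73)]
```

{"method": "arm_command", "body": {"xyz": [[0,0,-0.04],[0,0,-0.08],[0,0,-0.11],[0,0,-0.135],[0,0,-0.15],[0,0,-0.155],[0,0,-0.155],[0,0,-0.155]], "rot": [[0,0,0],[0,0,0],[0,0,0],[0,0,0],[0,0,0],[0,0,0],[0,0,0],[0,0,0]]}}

```text
time: 20.27
ee_pos: [0.6462, -0.0858, 0.0661]
eef_rot: [0.122, 0.993, 0.0, 0.001]
ft_force: [-0.4, -0.2, -0.1]
width: 0.0477
grip_force: 0.0
```

{"method": "arm_command", "body": {"xyz": [[0,0,0],[0,0,0],[0,0,0],[0,0,0],[0,0,0],[0,0,0],[0,0,0]], "rot": [[0,0,0],[0,0,0],[0,0,0],[0,0,0],[0,0,0],[0,0,0],[0,0,0]], "grip": 0, "squeeze": 50}}

```text
time: 20.85
ee_pos: [0.6454, -0.0862, 0.0647]
eef_rot: [0.122, 0.993, -0.0, 0.0]
ft_force: [-0.2, -0.2, 1.3]
width: 0.0116
grip_force: 50.0
```

{"method": "arm_command", "body": {"xyz": [[0,0,0],[0,0,0],[0,0,0],[0,0,0],[0,0,0],[0,0,0],[0,0,0],[0,0,0],[0,0,0],[0,0,0],[0,0,0],[0,0,0],[0,0,0]], "rot": [[0,0,-0.05],[0,0,-0.12],[0,0,-0.2],[0,0,-0.28],[0,0,-0.36],[0,0,-0.44],[0,0,-0.52],[0,0,-0.6],[0,0,-0.68],[0,0,-0.76],[0,0,-0.82],[0,0,-0.85],[0,0,-0.85]]}}

```text
time: 21.93
ee_pos: [0.6449, -0.087, 0.0646]
eef_rot: [0.521, 0.853, -0.001, -0.0]
ft_force: [-3.7, -3.2, 3.4]
width: 0.0113
grip_force: 50.0
```

{"method": "arm_command", "body": {"xyz": [[0,0,0],[0,0,0],[0,0,0],[0,0,0],[0,0,0],[0,0,0.01],[0,0,0.04],[0,0,0.08],[0,0,0.12],[0,0,0.155],[0,0,0.155],[0,0,0.155]], "rot": [[0,0,0],[0,0,0],[0,0,0],[0,0,0],[0,0,0],[0,0,0],[0,0,0],[0,0,0],[0,0,0],[0,0,0],[0,0,0],[0,0,0]], "grip": 0.55}}

```text
time: 22.93
ee_pos: [0.6465, -0.0856, 0.2227]
eef_rot: [0.52, 0.854, 0.001, 0.002]
ft_force: [0.5, -0.5, -0.7]
width: 0.0478
grip_force: 0.0
```

```bash
python3 - <<'E'
from h import *
s=r.read_state();q=s['eef_rot'];print(s['time'],np.array(s['ee_pos']).round(4),np.array(s['joint_positions']).round(3),2*np.arctan2(q[1],q[0]),s['width'])
im=snap('wrist','w5'); u,v=proj(cm('wrist'),np.array([[.6458,-.0867,.08]]))[0]; print(u,v)
u,v=int(u),int(v); c=im[max(0,v-85):v+85,max(0,u-120):u+120]
cv2.imwrite('pics/c5.png',cv2.resize(c,None,fx=3,fy=3,interpolation=cv2.INTER_CUBIC)[:,:,::-1])
E
```

```text
22.9333 [ 0.6465 -0.0856  0.2227] [ 0.716  0.563 -0.97   1.348  0.46   1.459  0.25 ] 2.0470804465683514 0.0478015257900841
280.45651154481 199.10772903637866
```

View pics/c5.png

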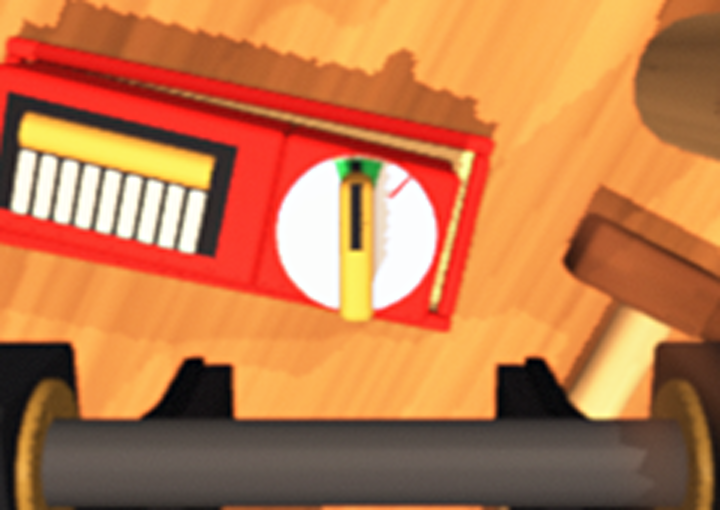

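The pointer tip at (356,163) sits in the middle of the green sector (335–380). I'll back the arm off and check with the top camera that the box is seated.

{"method": "arm_command", "body": {"xyz": [[-0.02,0.03,0.02],[-0.04,0.06,0.04],[-0.06,0.09,0.06],[-0.08,0.12,0.08],[-0.1,0.15,0.08],[-0.12,0.18,0.08],[-0.13,0.21,0.08],[-0.13,0.24,0.08],[-0.13,0.27,0.08],[-0.13,0.29,0.08],[-0.13,0.29,0.08],[-0.13,0.29,0.08]], "rot": [[0,0,0],[0,0,0],[0,0,0],[0,0,0],[0,0,0],[0,0,0],[0,0,0],[0,0,0],[0,0,0],[0,0,0],[0,0,0],[0,0,0]]}}

```text
time: 23.98
ee_pos: [0.5145, 0.2049, 0.2984]
eef_rot: [0.519, 0.855, -0.001, -0.001]
ft_force: [0.5, -1.1, -0.0]
width: 0.048
grip_force: 0.0
```

```bash
python3 - <<'E'
from h import *
im=snap('top','t6'); c=im[165:265,270:380]
cv2.imwrite('pics/c6.png',cv2.resize(c,None,fx=5,fy=5,interpolation=cv2.INTER_CUBIC)[:,:,::-1])
for n in ['red_box','blue_box','red_cradle']: print(n,[(w('top',d['at']).round(4),d['conf']) for d in r.spot_point(n,'top')[:2]])
E
```

```text
red_box [(array([ 0.5876, -0.0987,  0.0033]), 0.89)]
blue_box [(array([ 0.5104, -0.3391,  0.0007]), 0.76), (array([ 0.5328, -0.5154, -0.003 ]), 0.68)]
red_cradle [(array([ 0.5958, -0.103 ,  0.0015]), 0.85)]
```

View pics/c6.png

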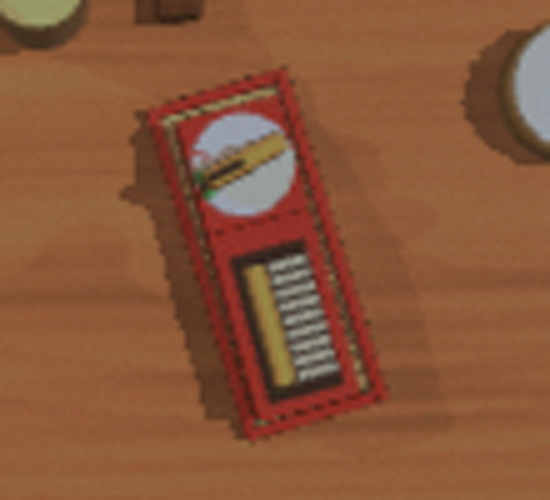

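The box sits inside the cradle walls all round, slightly towards the −x end but within the play. The pointer is in the green and the arm is clear.

```bash
python3 -c "
from bench import r
print(r.close_job())"
```

```text
the job is handed in; nothing more can be done
None
```

I set the red box in the red cradle, let go of it, and wound its key to about 4.5 rad, the middle of the green sector. The job is handed in, at about 24 s of the 64 s allowed. The final picture showed the box inside the cradle walls and the arm clear; the hand-in gave no verdict.

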